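Roll the sample bottle into the reader and lower its hood

TASK

Roll the white sample bottle along the bench, up the reader's ramp and into its bay so that it lies against the back stop; do not pick it up. Then lower the blue hood gently, without slamming it, until it is fully shut over the bottle. Leave the other things on the bench where they are.

Things in the scene. Friction and masses are not known exactly. Their poses are not given: they have to be found in the camera images.
- bottle: Closed white bottle with a red cap: a plain cylinder 60 mm in diameter, 120 mm long, about 0.2 kg, lying on the bench in front of the reader's ramp, free to roll. Origin at the middle of its axis (30 mm above the bench there). Its x axis runs along the cylinder to the cap; its z axis points out through the yellow strip on its side, uppermost at the start.
- reader: White bench-top bottle reader with a grey ramp and black bay, fixed, 180 mm wide. Origin on the bench under the middle of the bay; x points from the front (ramp) to the back (hinge), y along the hinge, z up. Side walls 40 mm high from x = -72 to +40 mm, inner faces at y = -78 and +78 mm. Back stop face at x = +40 mm, 44 mm high. Rear housing 30 mm high, to x = +125 mm. The front is open.
- ramp_crest (a point): Middle of the ramp's crest, 10 mm above the bench: x = -65 mm in the reader's frame. The ramp, 156 mm wide, rises to it from the bench at x = -115 mm; behind it the bed falls to 4 mm above the bench at x = 0 and is level from there to the back stop.
- bay_rest (a point): Where the middle of the bottle lies when it is home against the back stop: x = +10, y = 0, z = 34 mm in the reader's frame, the bottle's axis then along the reader's y (either way round). A bottle pushed past the crest rolls down to the stop by itself.
- hood_hinge (a point): Middle of the hood's hinge line: x = +55, y = 0, z = 45 mm in the reader's frame; the hinge line runs along the reader's y.
- hood (a joint): Opening angle of the blue hood, rad: 0 fully shut, 1.57 top plate upright, 1.75 fully back. A friction hinge holds it where it is left (3 to 5 N at the front edge moves it). Shut, its outer top face is 39 mm above the hinge and reaches 115 mm forward of it (tab: 136 mm), 180 mm wide; the front wall hangs from there to 29 mm below hinge level. All of it turns with the hood.
- hood_tab (a point): Middle of the outer face of the white tab (60 mm wide, 6 mm thick, projecting 21 mm) at the front edge of the hood's top plate: 125 mm forward of the hinge and 39 mm above it when shut.
- well_plate: Bystander: clear multiwell plate 127 x 85 x 20 mm with coloured wells, loose, beside the reader. Origin at the centre of its underside.
- tip_box: Bystander: green box with white top, 122 x 82 x 67 mm, loose. Origin at the centre of its underside.
- wash_bottle: Bystander: upright white bottle with blue cap, 64 mm in diameter, 140 mm high, loose. Origin at the centre of its underside.
Not all that is in view belongs to the job. What is shaped like the bottle but purple is not meant.

How it is judged:
By the outcome, as a careful person would: the job done as asked, in the order asked, and still so for the second after the job is handed in, with the robot touching nothing.
It also fails if it takes over 64 s, if anything falls off the work surface, if the arm or the gripper's body presses on something with over 40 N, if the wrist force passes 120 N, or if a joint passes its speed limit or range.

ROBOT

A 6-joint arm with a two-finger parallel gripper is mounted at the origin on the work surface. World frame = base frame: x ahead of the robot, y to its left, z up, the work surface at z = 0. Lengths are in mm, angles in rad, forces in N, time in s.
With the tool pointing down it reaches from about 350 to 975 mm from the base axis. Payload 17.4 kg.
Tool frame: the origin (TCP) lies at the very end of the fingers, on their centre line; the grasp point (between the pads) lies env.grasp_offset behind it (env.grasp_offset is the distance from the TCP to the grasp point, in mm); z points along the fingers, y is the direction in which the jaws open and shut (so a half turn about z gives the same grasp; the last joint's range is limited). The gripper opens to 85 mm and grips with 20 to 120 N. Pads are 22 mm wide; open, the fingers measure 114 mm over their backs; the gripper's body (76 mm by 85 mm) begins 54 mm behind the grasp point. The pads swing forward as they close: fully open they stand 13 mm farther back than shut.
Start: joints at [1.113, 0.116, 1.442, -0, 1.584, -0.038], TCP at [275.123, 616.392, 231.303] pointing down, gripper open.
Joint ranges: [-2.83, 2.83], [-0.83, 2.19], [0.07, 2.5], [-1.14, 4.28], [0.01, 3], [-2.97, 2.97]. Speed limits (rad/s): [1.89, 1.89, 2.22, 3.14, 3.14, 3.14].

INTERFACE

Orientations are given as a unit quaternion [w, x, y, z].
In Python, from cell import env, vision gives the robot as it stands.
- The arm moves only by the tool arm_command, never from a script. Its argument "series" is a list of rows, each an object with "jaw": the opening, from -1 (shut) to 1 (fully open); "xyz": the shift along the world's x, y, z in cm, a list of three; "twist": the turn about the world's z in degrees. In form: [{"jaw": jaw, "xyz": [tx, ty, tz], "twist": twist}, ...]. A call has 1 to 20 rows; each row is the pose to reach, as a shift and turn from the pose measured when the call began; what a row does not reach only later rows make up. A row lasts 1/8 s, in which the tool goes at most 62.5 mm and 10.7 degrees, less where a joint would pass 70% of its speed; a pose out of reach is approached as far as the arm can. A call with a gripper value outside its range is refused whole. The fingers move at their own pace and stop on an object; the grip force is fixed at half the most. Time passes only in rows, so rows that repeat a pose let the fingers close. It gives the time, the measured TCP pose, the force and the opening at its end, in the units of the state.
- env.sense(): the state, without advancing time (a new reading comes with each control period).
- vision.snapshot(name): name is "side" or "top" or "wrist"; returns a dict with "image" (480x640x3 uint8, blue, green, red), "fx", "fy", "cx", "cy" (pixels), "k1" (the pictures are not rectified: a ray, as slopes to the right and down, at radius r is drawn at 1 + k1 r^2 times it, then the intrinsics apply), "pose" (4x4, takes a point from camera to world coordinates). Camera axes: x right, y up, looking along -z (the intrinsics and any distortion apply to the point x, -y, -z); pixel columns grow to the right and rows downward; lengths in mm; the calibration is good to about 2 mm. A picture is of the moment at which its call begins. There is no depth.
- env.hand_in(): hands the job in, once; it reports no verdict.
The state is a dict: "time_s": time; "joint_positions": joint angles; "joint_vel": joint speeds; "tau": joint torques, N m; "tcp_pos": TCP position; "ee_rot": TCP orientation; "contact_force": force on the tool from outside, world axes, zero at the start; "torque": the same for the moment, N m; "grip_width": finger opening in mm.
Only numpy, scipy, OpenCV 4.12 (cv2) and the standard library are available. Lean on these libraries where they do the work, as an engineer would, in place of code of your own. Each camera call takes 0.05 s, during which the arm holds its last target.

## Working session

There is one attempt and no reset: what is moved stays moved. The work goes in short steps, Python scripts to look and compute and a tool call to move; the robot and the scene stay as the last step left them, time stands still between calls to the robot, and variables do not carry over. Pictures are saved under pics/ and viewed, and the job is handed in when it is done.

Besides the shell and the picture viewer there is one more tool, called after ">>>" as a command line: name --argument value ..., lists and objects as JSON in quotes. arm_command: Moves the arm, as the interface text tells. Its arguments: {"type":"object","properties":{"series":{"type":"array"}},"required":["series"]}

```bash
ls; mkdir -p pics; python3 - <<'E'
from cell import env, vision
import cv2
s=env.sense();print({k:s[k] for k in('time_s','tcp_pos','ee_rot','grip_width','contact_force')},env.grasp_offset)
for n in('side','top','wrist'):
    d=vision.snapshot(n);cv2.imwrite(f'pics/{n}0.png',d['image']);print(n,d['fx'],d['fy'],d['cx'],d['cy'],d['k1'],d['pose'].round(3).tolist() if hasattr(d['pose'],'round') else d['pose'])
E
```

```text
pics
{'time_s': 0.0, 'tcp_pos': array([275.03974703, 616.1940018 , 230.54122334]), 'ee_rot': array([-1.44752097e-04,  2.08377080e-01,  9.78048372e-01, -5.95299077e-04]), 'grip_width': 85.62145093949466, 'contact_force': array([ 0.10786485, -0.23637092,  0.18209377])} 18.700000000000003
side 460.1956722750276 460.1956722750276 313.44161590310875 247.45403856694338 -0.0691949313592127 [[0.992, 0.092, -0.089, 465.377], [-0.128, 0.754, -0.644, -676.307], [0.007, 0.65, 0.76, 775.779], [0.0, 0.0, 0.0, 1.0]]
top 494.26303511730976 494.26303511730976 320.5897251850665 243.9567035042106 -0.13332231630797964 [[-0.01, 0.992, -0.128, 459.007], [-1.0, -0.009, 0.004, -108.434], [0.003, 0.128, 0.992, 928.119], [0.0, 0.0, 0.0, 1.0]]
wrist 393.74428472085197 393.74428472085197 317.5920510310636 234.06266376523723 -0.06292375230815254 [[0.407, -0.873, -0.268, 206.79], [0.913, 0.39, 0.119, 647.799], [0.001, -0.293, 0.956, 373.226], [0.0, 0.0, 0.0, 1.0]]
```

View pics/side0.png

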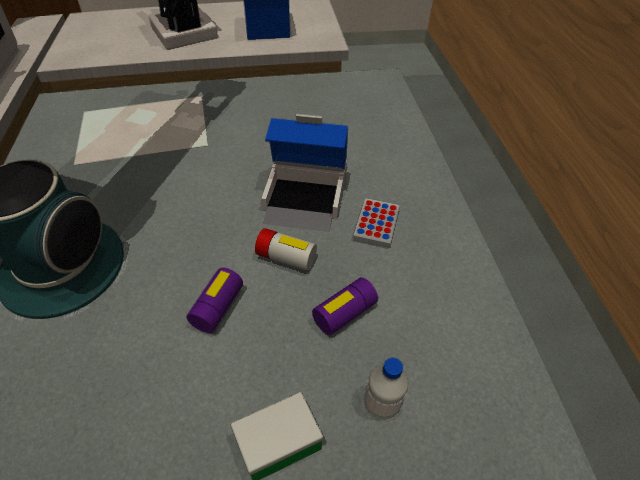

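View pics/top0.png

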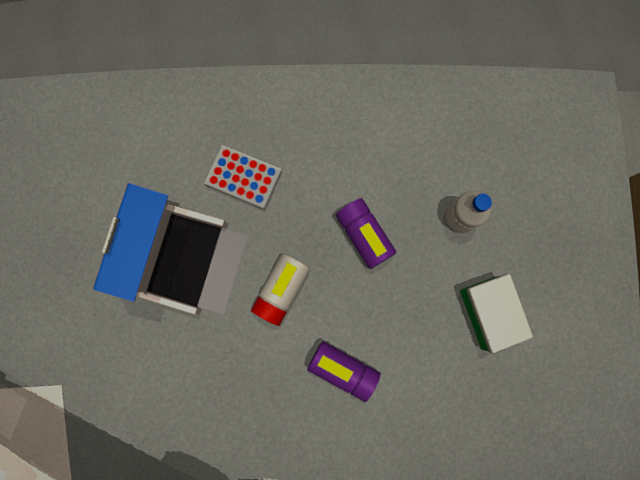

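View pics/wrist0.png

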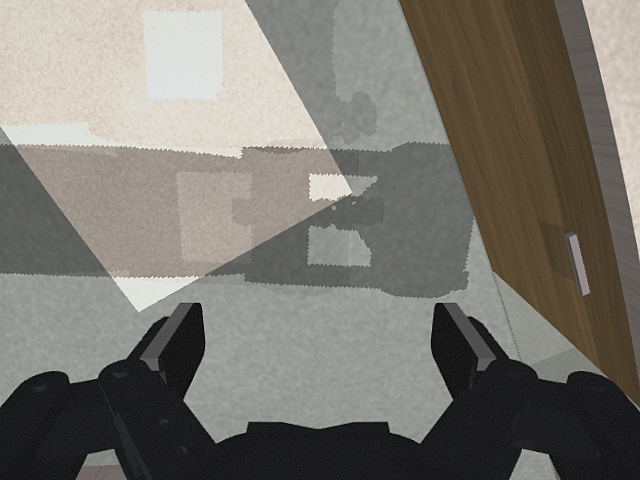

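```bash
cat > h.py <<'E'
import numpy as np, cv2
from cell import env, vision
def snap(n,f=None):
    d=vision.snapshot(n)
    if f: cv2.imwrite('pics/'+f,d['image'])
    return d
def K(d): return np.array([[d['fx'],0,d['cx']],[0,d['fy'],d['cy']],[0,0,1.]])
def cast(d,uv,z):
    uv=np.atleast_2d(np.array(uv,float))
    n=cv2.undistortPoints(uv.reshape(-1,1,2),K(d),np.array([d['k1'],0,0,0.]))[:,0]
    P=np.array(d['pose']);r=np.c_[n[:,0],-n[:,1],-np.ones(len(n))]@P[:3,:3].T
    o=P[:3,3]; t=(np.broadcast_to(z,len(n))-o[2])/r[:,2]
    return o+r*t[:,None]
def proj(d,X):
    P=np.array(d['pose']);c=(np.atleast_2d(X)-P[:3,3])@P[:3,:3]
    p=np.c_[c[:,0],-c[:,1],-c[:,2]]
    return cv2.projectPoints(p,np.zeros(3),np.zeros(3),K(d),np.array([d['k1'],0,0,0.]))[0][:,0]
E
python3 - <<'E'
from h import *
for n,(x,y,w,h) in {'top':(85,170,240,180),'side':(230,100,180,180)}.items():
    im=cv2.imread(f'pics/{n}0.png')[y:y+h,x:x+w]
    s=3.3;cv2.imwrite(f'pics/{n}_crop.png',cv2.resize(im,None,fx=s,fy=s,interpolation=cv2.INTER_CUBIC))
E
```

```text
(no output)
```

View pics/top_crop.png

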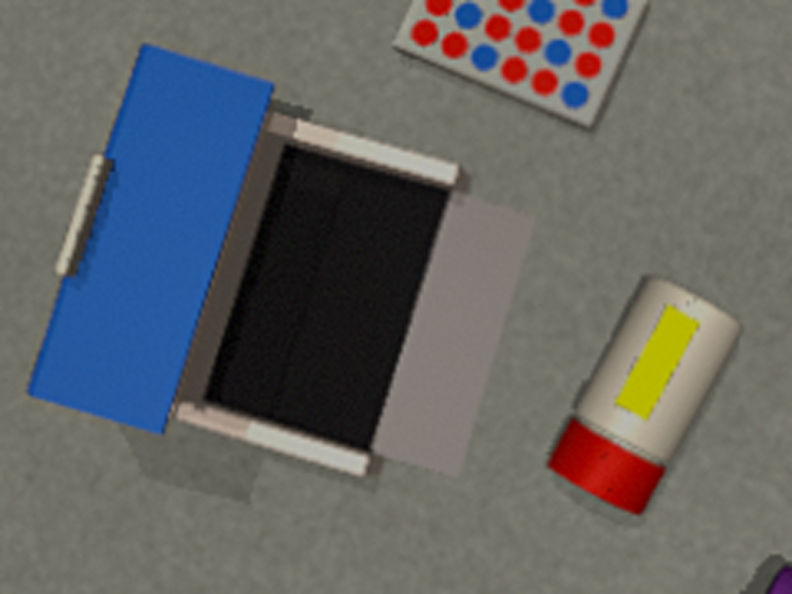

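View pics/side_crop.png

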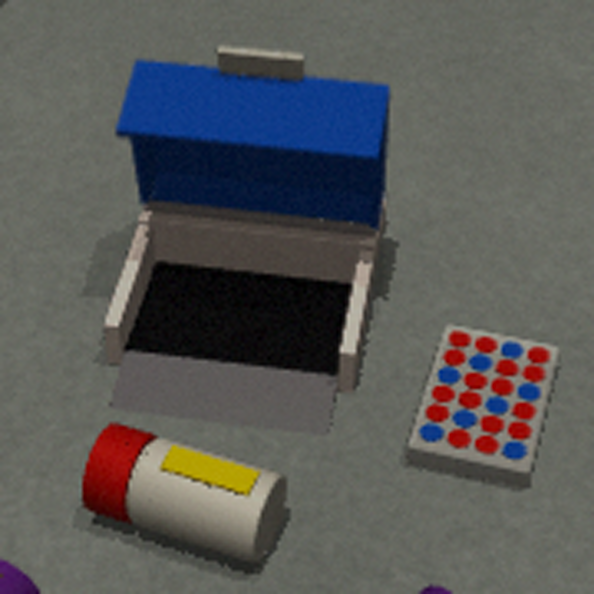

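```bash
python3 - <<'E'
from h import *
d=snap('top'); s=snap('side')
T=lambda x,y:(x/3.3+85,y/3.3+170)
S=lambda x,y:(x/3.3+230,y/3.3+100)
def show(l,a): print(l,np.round(a,1).tolist())
f=cast(d,[T(535,215),T(460,475)],0);c=cast(d,[T(448,190),T(374,455)],10)
show('foot',f);show('crest',c)
fs=cast(s,[S(333,432),S(110,403)],0);cs=cast(s,[S(338,374),S(126,352)],10)
show('footS',fs);show('crestS',cs)
for F,C in((f,c),(fs,cs)):
    e=F[0]-F[1];e/=np.linalg.norm(e)
    m=F.mean(0)-C.mean(0)
    ex=np.array([e[1],-e[0]]); 
    if ex@m[:2]>0: ex=-ex
    print('xaxis',ex,np.degrees(np.arctan2(ex[1],ex[0])),np.linalg.norm(F[0]-F[1]),'origin from foot',F.mean(0)[:2]+115*ex,'crest',C.mean(0)[:2]+65*ex)
# bottle
for n,q,box in(('top',d,(235,240,320,335)),('side',s,(250,222,325,275))):
    im=q['image'];hsv=cv2.cvtColor(im,cv2.COLOR_BGR2HSV)
    x0,y0,x1,y1=box
    def big(m):
        mm=np.zeros_like(m);mm[y0:y1,x0:x1]=m[y0:y1,x0:x1];cs,_=cv2.findContours(mm,cv2.RETR_EXTERNAL,cv2.CHAIN_APPROX_NONE);return max(cs,key=cv2.contourArea)[:,0]
    st=big(cv2.inRange(hsv,(22,150,80),(38,255,255)))
    r=cv2.minAreaRect(st.astype(np.float32)); b=cv2.boxPoints(r)
    W=cast(q,b,60.);show(n+' strip',W); 
    red=big(cv2.inRange(hsv,(0,170,60),(8,255,255))|cv2.inRange(hsv,(172,170,60),(180,255,255)))
    show('red',red.mean(0)); print(r)
    ctr=W.mean(0);L=[W[1]-W[0],W[2]-W[1]];l=max(L,key=np.linalg.norm);l/=np.linalg.norm(l);rc=cast(q,red.mean(0),45.)[0]
    if l@(rc-ctr)<0:l=-l
    print('strip ctr',ctr,'dir',l,np.degrees(np.arctan2(l[1],l[0])),np.linalg.norm(L[0]),np.linalg.norm(L[1]))
# end extents in top view, crop pixel corners: tail end silhouette mids and cap end
show('tail/cap ends z30',cast(d,[T(645,283),T(742,325),T(549,465),T(640,515)],30))
E
```

```text
foot [[597.4, 27.0, 0.0], [448.8, 68.9, 0.0]]
crest [[610.9, 75.9, 10.0], [460.2, 116.0, 10.0]]
footS [[601.9, 26.5, 0.0], [449.8, 73.1, 0.0]]
crestS [[612.2, 72.3, 10.0], [464.3, 112.7, 10.0]]
xaxis [0.2709135 0.9626037] 74.28136759295604 154.42450427005537 origin from foot [554.27304542 158.6325867 ] crest [553.18289643 158.53158288]
xaxis [0.2929704  0.95612151] 72.9641267382418 159.0108360184917 origin from foot [559.54522924 159.73544179] crest [557.28203127 154.64593582]
top strip [[488.5, -24.2, 60.0], [540.0, -53.0, 60.0], [530.4, -69.9, 60.0], [479.1, -41.1, 60.0]]
red [268.3, 311.5]
((283.76885986328125, 279.3160400390625), (10.975528717041016, 33.60649108886719), 29.05460548400879)
strip ctr [509.49382862 -47.04373706  60.        ] dir [-0.87285148  0.48798596 -0.        ] 150.79170995291088 0.9999999999999999 19.418141755927174
side strip [[478.9, -45.1, 60.0], [485.5, -24.1, 60.0], [539.6, -54.4, 60.0], [532.3, -74.6, 60.0]]
red [264.1, 241.1]
((293.2945861816406, 242.1675567626953), (28.599853515625, 8.087361335754395), 17.10272979736328)
strip ctr [509.08298314 -49.5268495   60.        ] dir [-0.87291546  0.4878715  -0.        ] 150.79922300556692 21.96795496138248 1.0
tail/cap ends z30 [[554.3, -38.9, 30.0], [530.5, -92.5, 30.0], [454.4, 14.0, 30.0], [426.9, -36.0, 30.0]]
```

Candidates in the top view: white bottle with red cap (281,290), purple cylinders (366,233) and (344,371), and the upright wash bottle (468,212). By the description I choose (281,290); the close crop confirms it has a white body, red cap and yellow strip. The reader is at about (555,158) with yaw 74.5°. The bottle's centre is about (491,-38) and its axis is at 151°.

>>> arm_command --series '[{"jaw": 1,"xyz": [2,-7,0],"twist": -10},{"jaw": 1,"xyz": [4,-13,0],"twist": -20},{"jaw": 1,"xyz": [5,-19,0],"twist": -28},{"jaw": 1,"xyz": [7,-25,0],"twist": -36},{"jaw": 1,"xyz": [8,-31,0],"twist": -45},{"jaw": 1,"xyz": [10,-37,0],"twist": -53},{"jaw": 1,"xyz": [11,-43,0],"twist": -62},{"jaw": 1,"xyz": [13,-49,0],"twist": -70},{"jaw": 1,"xyz": [14,-55,0],"twist": -78},{"jaw": 1,"xyz": [16,-61,0],"twist": -86},{"jaw": 1,"xyz": [17.5,-67,0],"twist": -95},{"jaw": 1,"xyz": [18,-71,-4],"twist": -95},{"jaw": 1,"xyz": [18,-71.5,-8],"twist": -95},{"jaw": 1,"xyz": [18,-71.5,-12],"twist": -95},{"jaw": 1,"xyz": [18,-71.5,-12],"twist": -95}]'

```text
time_s: 2.12
tcp_pos: [453.7, -98.5, 108.6]
ee_rot: [-0.002, 0.862, 0.507, -0.002]
contact_force: [0.2, -0.2, 0.8]
grip_width: 85.4
```

```bash
python3 - <<'E'
from h import *
s=env.sense();print(s['time_s'],s['tcp_pos'],s['ee_rot'],s['joint_positions'],s['contact_force'])
snap('side','side1.png');snap('top','top1.png')
E
```

```text
2.125 [453.68207477 -98.47040273 108.6064972 ] [-0.00191794  0.86194984  0.50698689 -0.00176051] [-2.68777681e-01 -2.96799092e-01  2.02711635e+00  1.45973185e-04
  1.41648027e+00  2.38620844e-01] [ 0.24440858 -0.2311657   0.75261159]
```

View pics/side1.png

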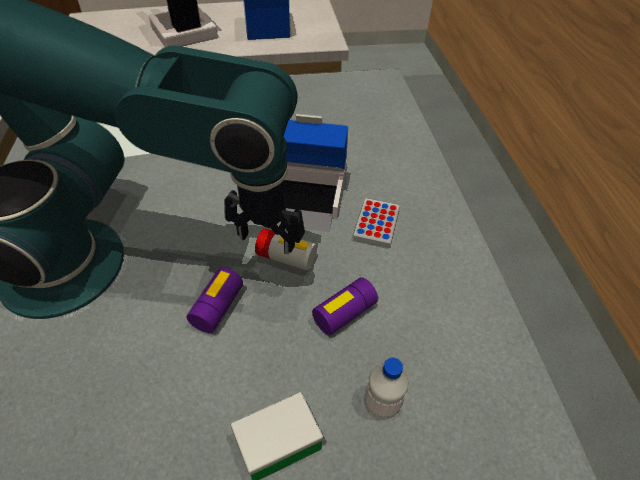

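View pics/top1.png

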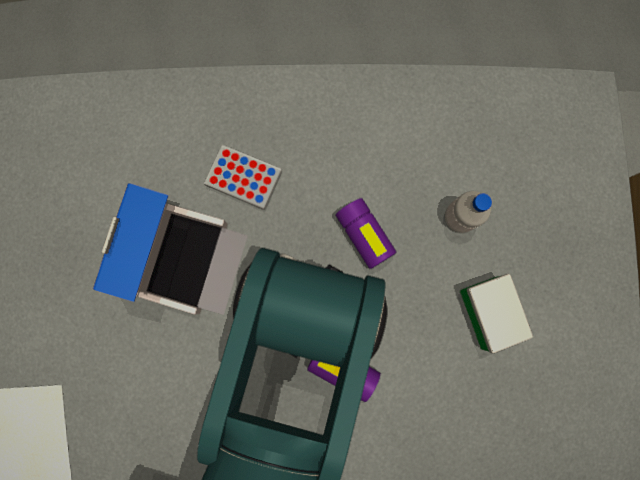

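```bash
python3 - <<'E'
from h import *
s=snap('side')
a=2*np.arctan2(.507,.862);j=np.array([np.sin(a),-np.cos(a)]);print(np.degrees(np.arctan2(j[1],j[0])))
for sg in(1,-1):
  for z in(95,108,121): 
    p=np.array([453.7,-98.5])+sg*46*j; print(sg,z,proj(s,[[*p,z]]))
im=s['image'][170:270,200:330];cv2.imwrite('pics/c1.png',cv2.resize(im,None,fx=5,fy=5,interpolation=cv2.INTER_CUBIC))
E
```

```text
-29.07471991361157
1 95 [[288.50614952 258.65080536]]
1 108 [[288.27198305 254.29497146]]
1 121 [[288.03274214 249.83862857]]
-1 95 [[245.47303627 244.93340352]]
-1 108 [[244.77038725 240.5372476 ]]
-1 121 [[244.05296058 236.04294369]]
```

View pics/c1.png

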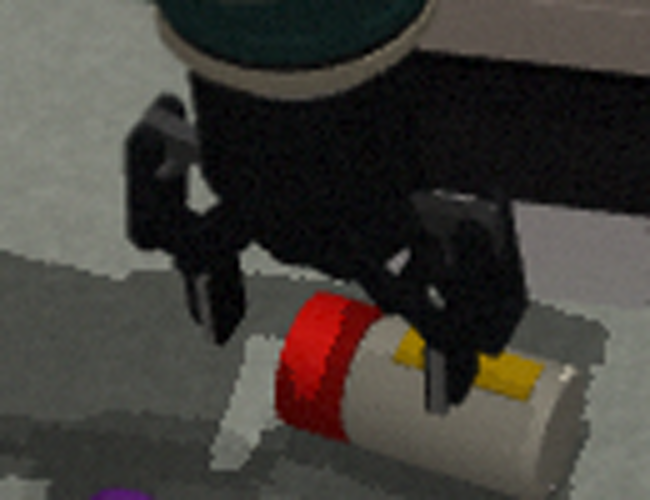

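>>> arm_command --series '[{"jaw": 1,"xyz": [0,0,-5],"twist": 0},{"jaw": 1,"xyz": [0,0,-9],"twist": 0},{"jaw": 1,"xyz": [0,0,-10.2],"twist": 0},{"jaw": 1,"xyz": [0.5,0.9,-10.2],"twist": 0},{"jaw": 1,"xyz": [0.9,1.6,-10.2],"twist": 0},{"jaw": 1,"xyz": [1.2,2.1,-10.2],"twist": 0},{"jaw": 1,"xyz": [1.4,2.5,-10.2],"twist": 0},{"jaw": 1,"xyz": [1.55,2.8,-10.2],"twist": 0},{"jaw": 1,"xyz": [1.7,3.1,-10.2],"twist": 0},{"jaw": 1,"xyz": [1.8,3.3,-10.2],"twist": 0}]'

```text
time_s: 3.52
tcp_pos: [473.9, -65.6, 11.0]
ee_rot: [0.001, 0.862, 0.507, 0.001]
contact_force: [-0.0, -0.5, 0.0]
grip_width: 85.6
```

```bash
cat > look.py <<'E'
import sys
from h import *
n=sys.argv[1]
s=snap('side');t=snap('top')
q=env.sense();print(q['time_s'],q['tcp_pos'].round(1),q['ee_rot'].round(3),q['contact_force'].round(2))
a=2*np.arctan2(q['ee_rot'][2],q['ee_rot'][1]);print('jaw yaw',np.degrees(np.arctan2(-np.cos(a),np.sin(a))))
x=np.hstack([cv2.resize(s['image'][90:290,200:430],None,fx=1.74,fy=1.74),cv2.resize(t['image'][150:350,80:310],None,fx=1.74,fy=1.74)])
cv2.imwrite(f'pics/{n}.png',x);cv2.imwrite(f'pics/{n}_side.png',s['image'])
E
python3 look.py l2
```

```text
3.625 [473.9 -65.6  10.9] [0.    0.862 0.507 0.001] [-0.23  0.64 -0.2 ]
jaw yaw -29.029790096715317
```

View pics/l2.png

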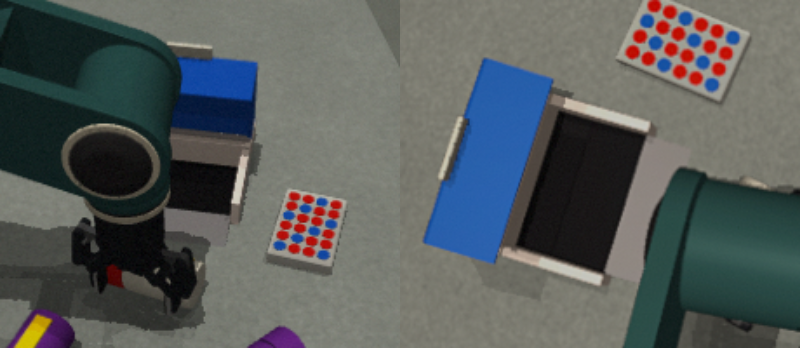

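>>> arm_command --series '[{"jaw": 1,"xyz": [0.25,0.4,-0.2],"twist": 1},{"jaw": 1,"xyz": [0.5,0.8,-0.2],"twist": 2},{"jaw": 1,"xyz": [0.75,1.2,-0.2],"twist": 3},{"jaw": 1,"xyz": [1.0,1.6,-0.2],"twist": 4},{"jaw": 1,"xyz": [1.2,2.0,-0.2],"twist": 5},{"jaw": 1,"xyz": [1.45,2.4,-0.2],"twist": 6},{"jaw": 1,"xyz": [1.7,2.8,-0.2],"twist": 7},{"jaw": 1,"xyz": [1.9,3.2,-0.2],"twist": 8},{"jaw": 1,"xyz": [2.15,3.6,-0.2],"twist": 9},{"jaw": 1,"xyz": [2.35,4.0,-0.2],"twist": 10},{"jaw": 1,"xyz": [2.6,4.4,-0.2],"twist": 11},{"jaw": 1,"xyz": [2.8,4.8,-0.2],"twist": 12},{"jaw": 1,"xyz": [3.0,5.2,-0.2],"twist": 13},{"jaw": 1,"xyz": [3.15,5.5,-0.2],"twist": 13.5}]'

```text
time_s: 5.38
tcp_pos: [505.5, -10.4, 9.0]
ee_rot: [0.001, 0.796, 0.605, 0.001]
contact_force: [-1.5, -2.7, 2.4]
grip_width: 85.6
```

```bash
python3 look.py l3
```

```text
5.475 [505.5 -10.4   9. ] [0.    0.796 0.605 0.001] [-0.55 -0.63  0.93]
jaw yaw -15.50236523324167
```

View pics/l3.png

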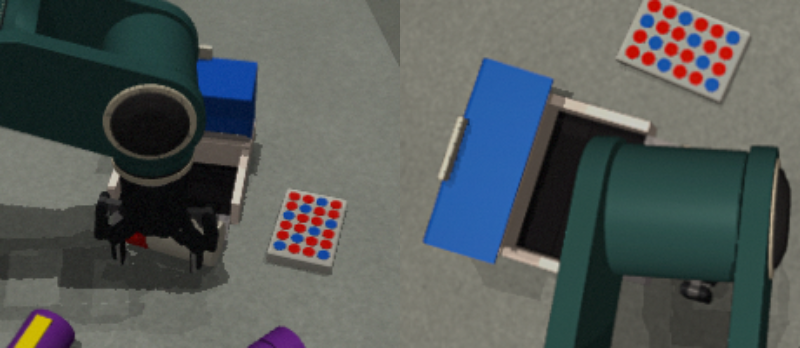

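```bash
python3 - <<'E'
from h import *
s=cv2.imread('pics/l3_side.png')[170:260,230:350]
w=snap('wrist')['image']
cv2.imwrite('pics/c3.png',np.hstack([cv2.resize(s,(400,300),interpolation=cv2.INTER_CUBIC),cv2.resize(w,(400,300))]))
E
```

```text
(no output)
```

View pics/c3.png

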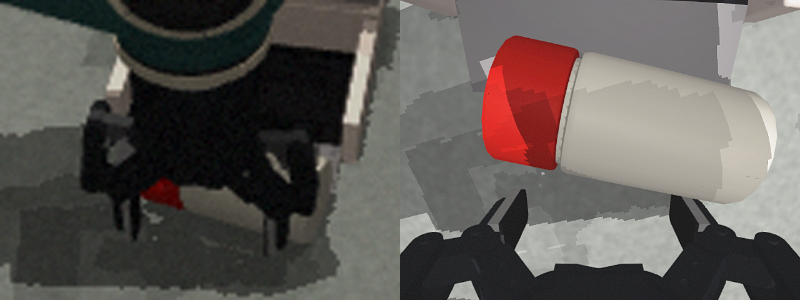

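```bash
cat > bot.py <<'E'
from h import *
import sys
w=snap('wrist',sys.argv[1]+'.png');h=cv2.cvtColor(w['image'],cv2.COLOR_BGR2HSV)
red=cv2.inRange(h,(0,150,50),(10,255,255))|cv2.inRange(h,(170,150,50),(180,255,255))
def rect(m):
    c,_=cv2.findContours(m,cv2.RETR_EXTERNAL,cv2.CHAIN_APPROX_NONE);c=max(c,key=cv2.contourArea);return cv2.boxPoints(cv2.minAreaRect(c.astype(np.float32)))
r=rect(red);print('red',r.round(0).tolist())
O=np.array([555,158.]);th=np.radians(74.5);ex=np.array([np.cos(th),np.sin(th)]);ey=np.array([-ex[1],ex[0]])
def rf(p): return np.c_[(p[:,:2]-O)@ex,(p[:,:2]-O)@ey]
print('cap rect reader xy z30',rf(cast(w,r,30)).round(0).tolist())
if len(sys.argv)>2:
    p=eval(sys.argv[2]);print(rf(cast(w,p,eval(sys.argv[3]))).round(1).tolist())
t=env.sense()['tcp_pos'];print('tcp reader',rf(t[None]).round(1))
E
python3 bot.py w3 "[(870-400)*0+ 0,0],[0,0]" 30
```

```text
red [[115.0, 247.0], [154.0, 50.0], [288.0, 77.0], [249.0, 273.0]]
cap rect reader xy z30 [[-141.0, 70.0], [-81.0, 50.0], [-89.0, 12.0], [-151.0, 26.0]]
[[-65.6, 95.4], [-65.6, 95.4]]
tcp reader [[-175.7    2.8]]
```

View pics/w3.png

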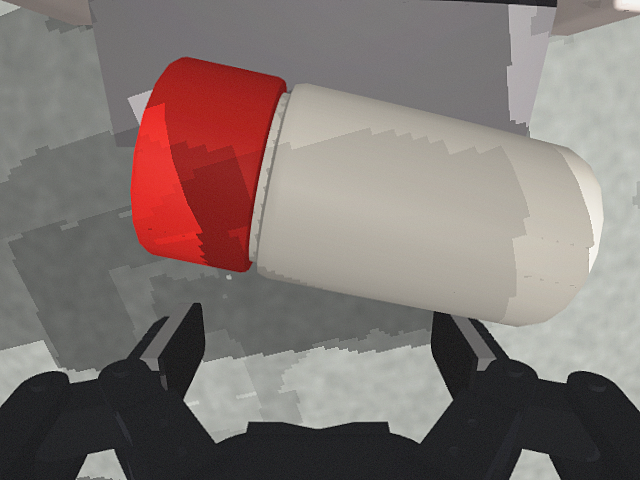

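```bash
python3 bot.py w3b "[(160,155),(570,237),(185,57),(560,148),(145,250),(515,325),(95,5),(120,140),(515,130),(528,0)]" "[30]*6+[5]*4"
```

```text
red [[115.0, 247.0], [154.0, 50.0], [288.0, 77.0], [249.0, 273.0]]
cap rect reader xy z30 [[-141.0, 70.0], [-81.0, 50.0], [-89.0, 12.0], [-151.0, 26.0]]
[[-111.5, 51.4], [-138.0, -81.0], [-83.4, 41.2], [-109.0, -72.4], [-142.4, 60.0], [-170.7, -67.1], [-62.3, 79.4], [-108.2, 75.9], [-104.7, -69.6], [-60.9, -69.1]]
tcp reader [[-175.7    2.8]]
```

>>> arm_command --series '[{"jaw": 1,"xyz": [-0.2,-0.8,3],"twist": 0},{"jaw": 1,"xyz": [-0.2,-0.8,8.5],"twist": 5},{"jaw": 1,"xyz": [0.5,0.5,9.5],"twist": 15},{"jaw": 1,"xyz": [1.5,2,9.5],"twist": 25},{"jaw": 1,"xyz": [2.5,3.5,9.5],"twist": 35},{"jaw": 1,"xyz": [3,4.4,9.5],"twist": 45},{"jaw": 1,"xyz": [3,4.4,9.5],"twist": 55},{"jaw": 1,"xyz": [3,4.4,9.5],"twist": 65},{"jaw": 1,"xyz": [3,4.4,9.5],"twist": 75},{"jaw": 1,"xyz": [3,4.4,9.5],"twist": 76.5},{"jaw": 1,"xyz": [3,4.4,9.5],"twist": 76.5}]'

```text
time_s: 7.0
tcp_pos: [535.2, 33.3, 103.9]
ee_rot: [-0.0, 0.252, 0.968, 0.001]
contact_force: [0.6, -0.5, 0.1]
grip_width: 85.2
```

```bash
python3 look.py l4;python3 bot.py w4
```

```text
7.1 [535.3  33.4 103.9] [-0.     0.252  0.968  0.001] [0.44 0.08 0.01]
jaw yaw 60.80453505965983
red [[242.0, 135.0], [353.0, 135.0], [353.0, 202.0], [242.0, 202.0]]
cap rect reader xy z30 [[-148.0, 58.0], [-90.0, 44.0], [-98.0, 8.0], [-159.0, 23.0]]
tcp reader [[-125.4  -14.3]]
```

View pics/w4.png

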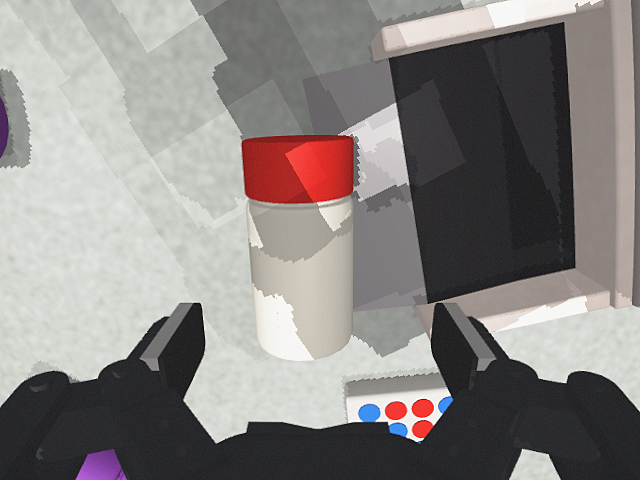

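View pics/l4.png

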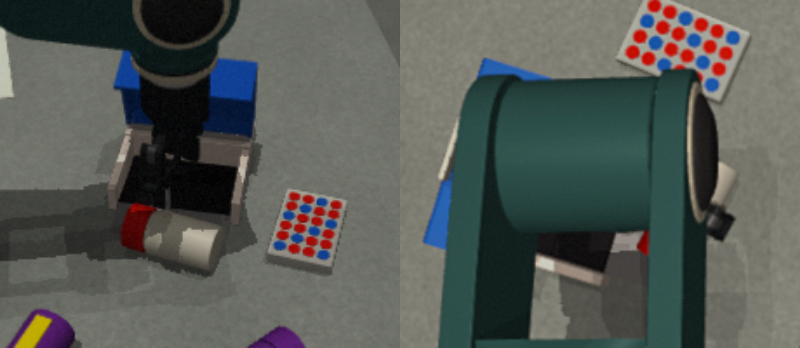

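```bash
python3 bot.py w4b "[(298,137),(305,358),(243,170),(353,170),(255,320),(352,320),(391,60),(427,303),(372,57),(417,306)]" "[30]*6+[10]*2+[40,40]"
python3 - <<'E'
from h import *
s=snap('side')
P=lambda x,y:(x/1.74+200,y/1.74+90)
O=np.array([555,158.]);th=np.radians(74.5);ex=np.array([np.cos(th),np.sin(th)]);ey=np.array([-ex[1],ex[0]])
for p,z in((P(128,225),30),(P(218,250),30)):
    c=cast(s,[p],z)[0,:2]-O;print(c@ex,c@ey)
E
```

```text
red [[242.0, 135.0], [353.0, 135.0], [353.0, 202.0], [242.0, 202.0]]
cap rect reader xy z30 [[-148.0, 58.0], [-90.0, 44.0], [-98.0, 8.0], [-159.0, 22.0]]
[[-119.4, 49.5], [-149.5, -84.7], [-153.2, 39.6], [-94.5, 25.2], [-172.8, -50.8], [-114.5, -65.0], [-59.3, 77.6], [-63.7, -76.1], [-74.2, 78.7], [-75.2, -59.5]]
tcp reader [[-125.4  -14.3]]
-125.73106490471491 49.39103091289383
-151.82457351806778 -71.2710003755936
```

>>> arm_command --series '[{"jaw": 1,"xyz": [-0.4,-0.7,0],"twist": 0},{"jaw": 1,"xyz": [-0.4,-0.7,-3],"twist": 0},{"jaw": 1,"xyz": [-0.4,-0.7,-6],"twist": 0},{"jaw": 1,"xyz": [-0.4,-0.7,-8.5],"twist": 0},{"jaw": 1,"xyz": [-0.4,-0.7,-9.2],"twist": 8},{"jaw": 1,"xyz": [-0.4,-0.7,-9.2],"twist": 16},{"jaw": 1,"xyz": [-0.4,-0.7,-9.2],"twist": 24},{"jaw": 1,"xyz": [-0.4,-0.7,-9.2],"twist": 29},{"jaw": 1,"xyz": [-0.4,-0.7,-9.2],"twist": 32},{"jaw": 1,"xyz": [-0.4,-0.7,-9.2],"twist": 34.5},{"jaw": 1,"xyz": [-0.4,-0.7,-9.2],"twist": 37},{"jaw": 1,"xyz": [-0.4,-0.7,-9.2],"twist": 39.5},{"jaw": 1,"xyz": [-0.4,-0.7,-9.2],"twist": 42},{"jaw": 1,"xyz": [-0.4,-0.7,-9.2],"twist": 44},{"jaw": 1,"xyz": [-0.4,-0.7,-9.2],"twist": 44}]'

```text
time_s: 9.12
tcp_pos: [531.2, 26.2, 11.9]
ee_rot: [-0.0, -0.129, 0.992, 0.001]
contact_force: [0.6, -0.0, 0.6]
grip_width: 85.1
```

```bash
python3 look.py l5;python3 bot.py w5
```

```text
9.225 [531.2  26.3  11.9] [-0.    -0.129  0.992  0.001] [-0.2   0.56  0.77]
jaw yaw 104.84241727138422
red [[283.0, 227.0], [347.0, 133.0], [504.0, 241.0], [439.0, 335.0]]
cap rect reader xy z30 [[-162.0, 16.0], [-159.0, 52.0], [-95.0, 49.0], [-93.0, 9.0]]
tcp reader [[-133.3  -12.3]]
```

View pics/w5.png

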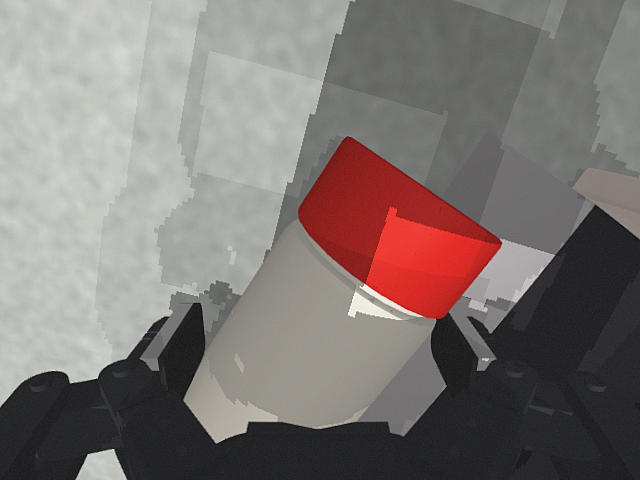

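View pics/l5.png

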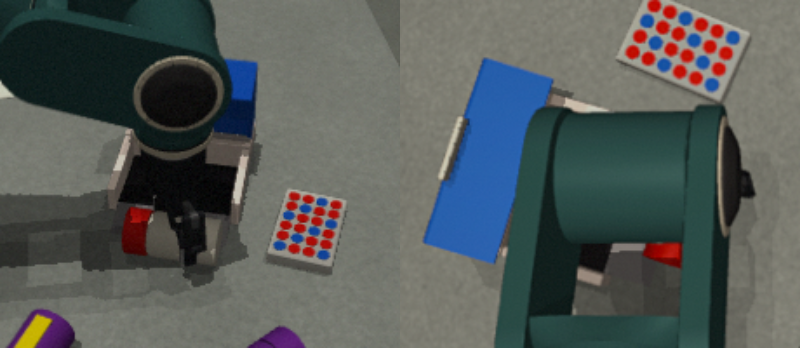

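>>> arm_command --series '[{"jaw": 1,"xyz": [0,0,0],"twist": -8},{"jaw": 1,"xyz": [0,0,2],"twist": -16},{"jaw": 1,"xyz": [0,0,7],"twist": -24},{"jaw": 1,"xyz": [0,0,11],"twist": -34},{"jaw": 1,"xyz": [-0.5,-2,12],"twist": -44},{"jaw": 1,"xyz": [-1,-4,12],"twist": -54},{"jaw": 1,"xyz": [-2,-7,12],"twist": -64},{"jaw": 1,"xyz": [-2,-7,12],"twist": -74},{"jaw": 1,"xyz": [-2,-7,12],"twist": -84},{"jaw": 1,"xyz": [-2,-7,12],"twist": -94},{"jaw": 1,"xyz": [-2,-7,12],"twist": -104},{"jaw": 1,"xyz": [-2,-7,12],"twist": -114},{"jaw": 1,"xyz": [-2,-7,12],"twist": -121},{"jaw": 1,"xyz": [-2,-7,12],"twist": -121}]'

```text
time_s: 11.02
tcp_pos: [511.2, -43.7, 131.9]
ee_rot: [0.0, 0.799, 0.601, 0.001]
contact_force: [0.5, 0.4, 0.1]
grip_width: 85.6
```

```bash
python3 look.py l6;python3 bot.py w6
```

```text
11.125 [511.2 -43.7 131.9] [0.    0.799 0.602 0.001] [ 0.79 -0.    0.52]
jaw yaw -15.987412102322867
red [[200.0, 62.0], [263.0, 62.0], [263.0, 165.0], [200.0, 165.0]]
cap rect reader xy z30 [[-100.0, 56.0], [-100.0, 19.0], [-160.0, 22.0], [-159.0, 61.0]]
tcp reader [[-206.   -11.7]]
```

View pics/w6.png

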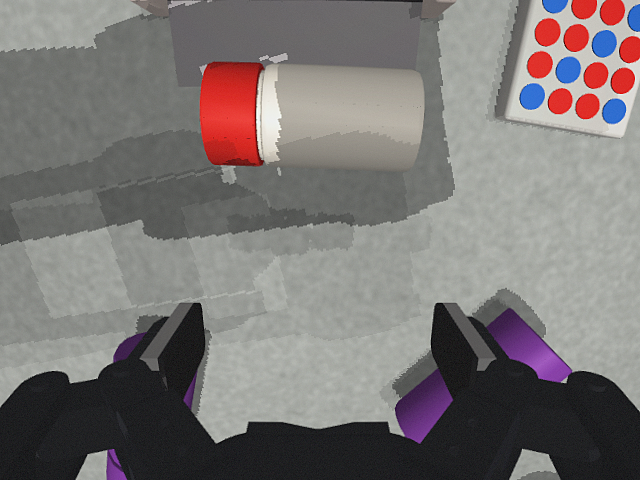

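View pics/l6_side.png

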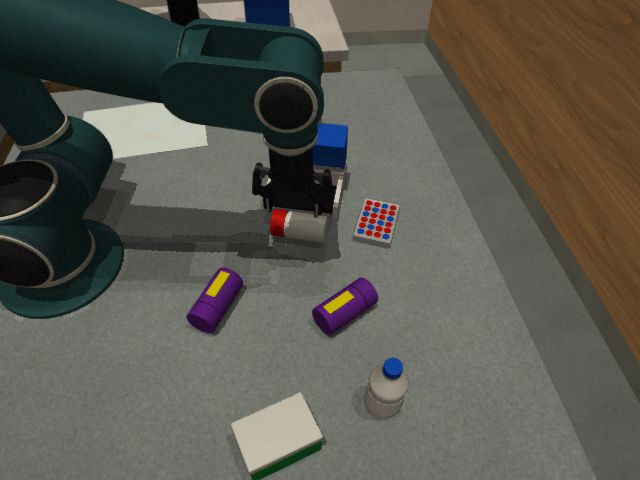

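```bash
python3 bot.py w6b "[(201,115),(424,115),(201,115),(424,115),(178,86),(168,5),(422,5),(312,62),(300,166),(230,165),(390,170),(230,62),(390,68)]" "[30,30,40,40,0,10,10]+[30]*6"
```

```text
red [[200.0, 62.0], [263.0, 62.0], [263.0, 165.0], [200.0, 165.0]]
cap rect reader xy z30 [[-100.0, 56.0], [-100.0, 19.0], [-160.0, 22.0], [-159.0, 61.0]]
[[-129.5, 57.7], [-130.7, -76.2], [-129.5, 54.8], [-130.7, -73.6], [-110.4, 80.2], [-63.3, 78.8], [-65.3, -76.7], [-100.7, -9.4], [-160.8, -1.2], [-159.7, 42.1], [-163.7, -57.0], [-99.9, 38.3], [-104.1, -54.8]]
tcp reader [[-206.1  -11.7]]
```

>>> arm_command --series '[{"jaw": -1,"xyz": [5,2.6,0],"twist": 0},{"jaw": -1,"xyz": [10,5.2,0],"twist": 0},{"jaw": -1,"xyz": [10,5.2,0],"twist": 0},{"jaw": -1,"xyz": [10,5.2,-3],"twist": 0},{"jaw": -1,"xyz": [10,5.2,-5],"twist": 0},{"jaw": -1,"xyz": [10,5.2,-5],"twist": 0}]'

```text
time_s: 11.98
tcp_pos: [610.1, 8.0, 80.4]
ee_rot: [-0.0, 0.799, 0.602, -0.0]
contact_force: [0.1, 0.4, 1.0]
grip_width: 0.1
```

```bash
python3 look.py l7;python3 bot.py w7; python3 -c "
import cv2,numpy as np
a=cv2.imread('pics/w7.png');b=cv2.imread('pics/l7_side.png')[150:270,250:410]
cv2.imwrite('pics/c7.png',np.hstack([cv2.resize(a,(400,300)),cv2.resize(b,(400,300))]))"
```

```text
12.075 [611.3   8.   82.7] [0.001 0.799 0.602 0.001] [ 0.25 -0.12 -0.21]
jaw yaw -16.037035335108804
red [[11.0, 315.0], [22.0, 204.0], [109.0, 213.0], [98.0, 324.0]]
cap rect reader xy z30 [[-161.0, 84.0], [-95.0, 61.0], [-100.0, 14.0], [-166.0, 32.0]]
tcp reader [[-129.3  -94.6]]
```

View pics/c7.png

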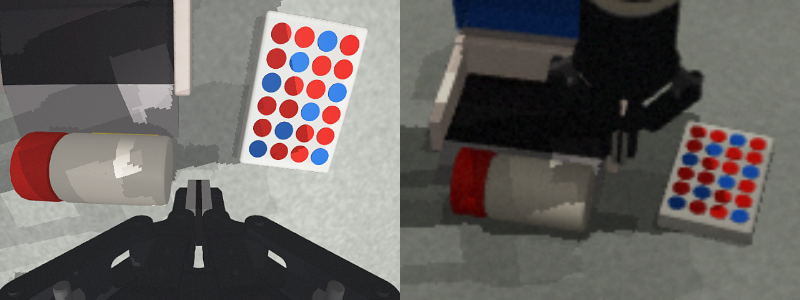

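>>> arm_command --series '[{"jaw": -1,"xyz": [0,0,-3],"twist": 0},{"jaw": -1,"xyz": [0,0,-5.7],"twist": 0},{"jaw": -1,"xyz": [-0.3,0.1,-5.7],"twist": 0},{"jaw": -1,"xyz": [-0.6,0.2,-5.7],"twist": 0},{"jaw": -1,"xyz": [-0.9,0.25,-5.7],"twist": 0},{"jaw": -1,"xyz": [-1.2,0.35,-5.7],"twist": 0},{"jaw": -1,"xyz": [-1.5,0.4,-5.7],"twist": 0},{"jaw": -1,"xyz": [-1.8,0.5,-5.7],"twist": 0},{"jaw": -1,"xyz": [-2.0,0.55,-5.7],"twist": 0},{"jaw": -1,"xyz": [-2.0,0.55,-5.7],"twist": 0}]'

```text
time_s: 13.38
tcp_pos: [591.4, 13.6, 26.1]
ee_rot: [0.001, 0.799, 0.602, 0.001]
contact_force: [2.8, -0.6, 2.9]
grip_width: -0.1
```

```bash
python3 look.py l8;python3 bot.py w8; python3 -c "
import cv2,numpy as np
a=cv2.imread('pics/w8.png');b=cv2.imread('pics/l8_side.png')[150:270,250:410]
cv2.imwrite('pics/c8.png',np.hstack([cv2.resize(a,(400,300)),cv2.resize(b,(400,300))]))"
```

```text
13.475 [591.4  13.6  25.9] [0.001 0.799 0.602 0.001] [3.9  0.07 2.01]
jaw yaw -16.03195460765402
red [[-5.0, 396.0], [0.0, 247.0], [68.0, 249.0], [63.0, 399.0]]
cap rect reader xy z30 [[-171.0, 72.0], [-100.0, 50.0], [-101.0, 22.0], [-171.0, 39.0]]
tcp reader [[-129.4  -73.6]]
```

View pics/c8.png

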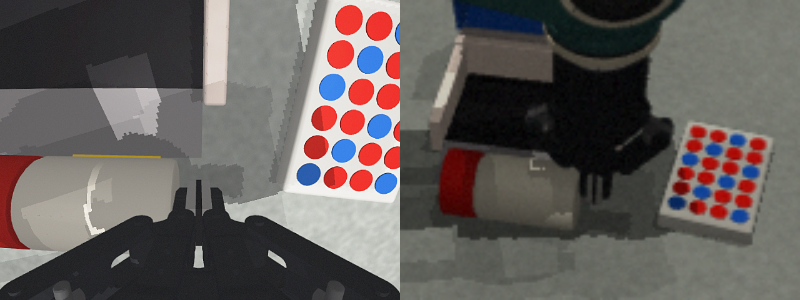

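>>> arm_command --series '[{"jaw": -1,"xyz": [1,-0.3,0],"twist": 0},{"jaw": -1,"xyz": [1,-0.3,5],"twist": 0},{"jaw": -1,"xyz": [1,-0.3,10.5],"twist": 0},{"jaw": 1,"xyz": [-4,-2.5,10.5],"twist": 0},{"jaw": 1,"xyz": [-9.3,-5.4,10.5],"twist": 0},{"jaw": 1,"xyz": [-9.3,-5.4,10.5],"twist": 0},{"jaw": 1,"xyz": [-9.3,-5.4,10.5],"twist": 0}]'

```text
time_s: 14.4
tcp_pos: [498.8, -40.5, 131.0]
ee_rot: [0.001, 0.799, 0.601, 0.001]
contact_force: [-0.0, 0.8, -1.4]
grip_width: 72.3
```

```bash
python3 look.py l9;python3 bot.py w9
```

```text
14.5 [499.1 -40.2 130.7] [0.    0.799 0.602 0.001] [-0.13 -0.22  0.97]
jaw yaw -16.016696821401034
red [[203.0, 66.0], [266.0, 65.0], [268.0, 168.0], [205.0, 169.0]]
cap rect reader xy z30 [[-102.0, 67.0], [-102.0, 30.0], [-161.0, 31.0], [-162.0, 70.0]]
tcp reader [[-205.8    1. ]]
```

View pics/w9.png

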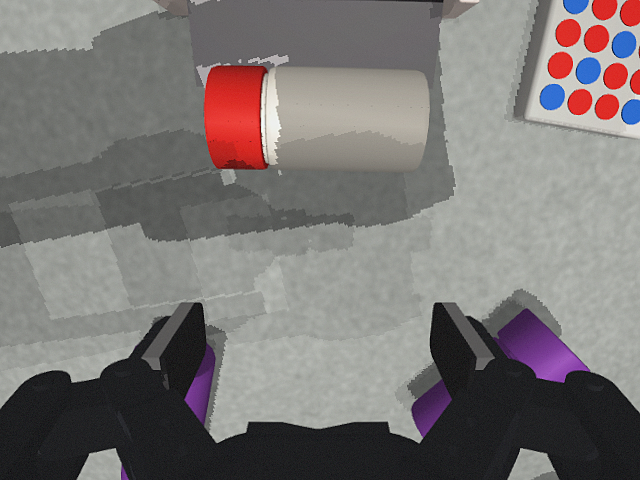

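>>> arm_command --series '[{"jaw": 1,"xyz": [0,0,-5],"twist": 0},{"jaw": 1,"xyz": [0,0,-10],"twist": 0},{"jaw": 1,"xyz": [0,0,-12],"twist": 0},{"jaw": 1,"xyz": [0.3,1.0,-12],"twist": 0},{"jaw": 1,"xyz": [0.55,2.0,-12],"twist": 0},{"jaw": 1,"xyz": [0.75,2.7,-12],"twist": 0},{"jaw": 1,"xyz": [0.85,3.0,-12],"twist": 0},{"jaw": 1,"xyz": [0.95,3.3,-12],"twist": 0},{"jaw": 1,"xyz": [1.05,3.6,-12],"twist": 0},{"jaw": 1,"xyz": [1.1,3.9,-12],"twist": 0},{"jaw": 1,"xyz": [1.2,4.2,-12],"twist": 0},{"jaw": 1,"xyz": [1.3,4.5,-12],"twist": 0},{"jaw": 1,"xyz": [1.4,4.8,-12],"twist": 0},{"jaw": 1,"xyz": [1.45,5.1,-12],"twist": 0},{"jaw": 1,"xyz": [1.55,5.4,-12],"twist": 0}]'

```text
time_s: 16.42
tcp_pos: [515.1, 12.4, 12.0]
ee_rot: [0.002, 0.799, 0.602, -0.0]
contact_force: [-8.0, -20.3, 18.1]
grip_width: 85.4
```

```bash
python3 look.py l10;python3 bot.py w10
```

```text
16.525 [515.2  12.5  11.9] [0.002 0.799 0.602 0.   ] [ -5.16 -16.34  13.82]
jaw yaw -16.001353747596877
red [[82.0, 131.0], [222.0, 130.0], [223.0, 317.0], [83.0, 318.0]]
cap rect reader xy z30 [[-78.0, 73.0], [-79.0, 28.0], [-143.0, 33.0], [-144.0, 85.0]]
tcp reader [[-150.8   -0.5]]
```

View pics/w10.png

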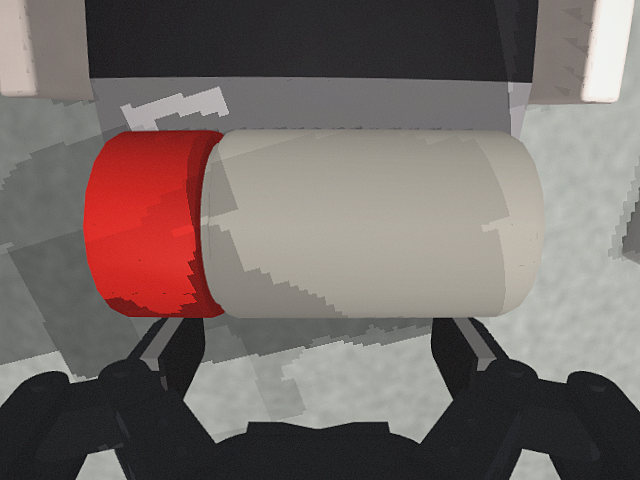

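The push jams: 17 N with an equal upward drag, because finger friction blocks the rolling at the ramp foot. I'll relieve it, then push with the fingers rising at the same rate so they move with the bottle's rear surface.

>>> arm_command --series '[{"jaw": 1,"xyz": [-0.08,-0.29,-0.3],"twist": 0},{"jaw": 1,"xyz": [-0.08,-0.29,-1.2],"twist": 0},{"jaw": 1,"xyz": [-0.08,-0.29,-1.2],"twist": 0},{"jaw": 1,"xyz": [-0.02,-0.08,-0.92],"twist": 0},{"jaw": 1,"xyz": [0.04,0.13,-0.64],"twist": 0},{"jaw": 1,"xyz": [0.1,0.35,-0.36],"twist": 0},{"jaw": 1,"xyz": [0.16,0.56,-0.08],"twist": 0},{"jaw": 1,"xyz": [0.22,0.77,0.2],"twist": 0},{"jaw": 1,"xyz": [0.28,0.98,0.48],"twist": 0},{"jaw": 1,"xyz": [0.34,1.19,0.76],"twist": 0}]'

```text
time_s: 17.82
tcp_pos: [518.6, 24.6, 19.7]
ee_rot: [0.002, 0.799, 0.602, 0.0]
contact_force: [-0.3, 0.2, 0.4]
grip_width: 85.5
```

```bash
python3 look.py l11;python3 bot.py w11
```

```text
17.925 [518.8  24.6  19.8] [0.002 0.799 0.602 0.   ] [ 0.11 -0.48 -0.12]
jaw yaw -15.99315679293863
red [[94.0, 129.0], [226.0, 129.0], [226.0, 308.0], [94.0, 308.0]]
cap rect reader xy z30 [[-66.0, 73.0], [-67.0, 29.0], [-131.0, 34.0], [-132.0, 85.0]]
tcp reader [[-138.3   -0.7]]
```

View pics/w11.png

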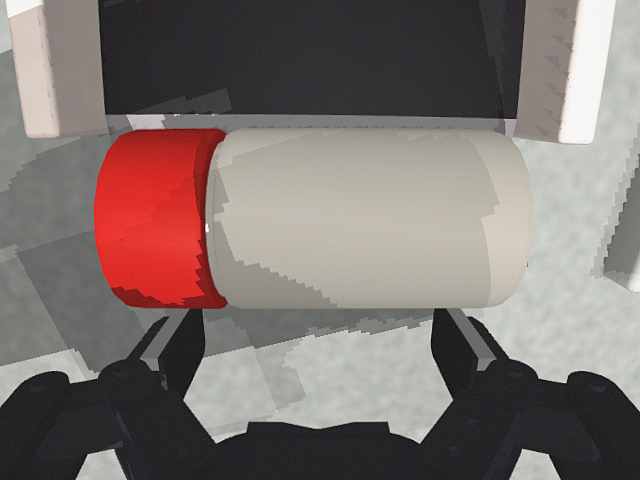

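>>> arm_command --series '[{"jaw": 1,"xyz": [0,0,-0.9],"twist": 0},{"jaw": 1,"xyz": [0,0,-1.7],"twist": 0},{"jaw": 1,"xyz": [0.06,0.21,-1.42],"twist": 0},{"jaw": 1,"xyz": [0.12,0.42,-1.14],"twist": 0},{"jaw": 1,"xyz": [0.18,0.63,-0.86],"twist": 0},{"jaw": 1,"xyz": [0.24,0.85,-0.58],"twist": 0},{"jaw": 1,"xyz": [0.3,1.06,-0.3],"twist": 0},{"jaw": 1,"xyz": [0.36,1.27,-0.02],"twist": 0},{"jaw": 1,"xyz": [0.42,1.48,0.26],"twist": 0},{"jaw": 1,"xyz": [0.42,1.48,-0.5],"twist": 0},{"jaw": 1,"xyz": [0.42,1.48,-1.1],"twist": 0},{"jaw": 1,"xyz": [0.49,1.69,-0.82],"twist": 0},{"jaw": 1,"xyz": [0.55,1.9,-0.54],"twist": 0},{"jaw": 1,"xyz": [0.61,2.11,-0.26],"twist": 0},{"jaw": 1,"xyz": [0.67,2.33,0.02],"twist": 0},{"jaw": 1,"xyz": [0.73,2.54,0.3],"twist": 0},{"jaw": 1,"xyz": [0.79,2.75,0.55],"twist": 0}]'

```text
time_s: 20.1
tcp_pos: [526.6, 52.2, 25.4]
ee_rot: [0.002, 0.799, 0.602, 0.0]
contact_force: [1.0, -0.6, 0.0]
grip_width: 85.5
```

```bash
python3 look.py l12;python3 bot.py w12
```

```text
20.2 [526.8  52.2  25.5] [0.002 0.799 0.602 0.   ] [-0.29 -0.46  0.22]
jaw yaw -15.98440884912131
red [[92.0, 129.0], [225.0, 128.0], [226.0, 308.0], [94.0, 309.0]]
cap rect reader xy z30 [[-37.0, 76.0], [-38.0, 30.0], [-106.0, 35.0], [-106.0, 88.0]]
tcp reader [[-109.6   -1.1]]
```

View pics/w12.png

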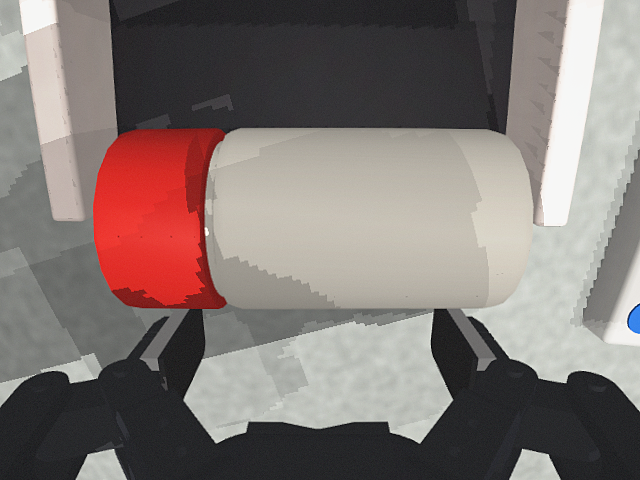

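>>> arm_command --series '[{"jaw": 1,"xyz": [0,0,-0.7],"twist": 0},{"jaw": 1,"xyz": [0,0,-1.4],"twist": 0},{"jaw": 1,"xyz": [0.06,0.21,-1.13],"twist": 0},{"jaw": 1,"xyz": [0.12,0.42,-0.86],"twist": 0},{"jaw": 1,"xyz": [0.18,0.63,-0.59],"twist": 0},{"jaw": 1,"xyz": [0.24,0.85,-0.32],"twist": 0},{"jaw": 1,"xyz": [0.3,1.06,-0.05],"twist": 0},{"jaw": 1,"xyz": [0.36,1.27,0.22],"twist": 0},{"jaw": 1,"xyz": [0.36,1.27,-0.5],"twist": 0},{"jaw": 1,"xyz": [0.36,1.27,-1.0],"twist": 0},{"jaw": 1,"xyz": [0.42,1.48,-0.75],"twist": 0},{"jaw": 1,"xyz": [0.48,1.69,-0.5],"twist": 0},{"jaw": 1,"xyz": [0.54,1.9,-0.25],"twist": 0},{"jaw": 1,"xyz": [0.6,2.1,0],"twist": 0},{"jaw": 1,"xyz": [0.6,2.1,0],"twist": 0},{"jaw": 1,"xyz": [0.6,2.1,0],"twist": 0},{"jaw": 1,"xyz": [0.6,2.1,0],"twist": 0},{"jaw": 1,"xyz": [0.6,2.1,0],"twist": 0}]'

```text
time_s: 22.5
tcp_pos: [532.7, 73.1, 25.3]
ee_rot: [0.002, 0.799, 0.602, 0.0]
contact_force: [0.8, 0.4, -0.5]
grip_width: 85.5
```

```bash
python3 look.py l13;python3 bot.py w13
```

```text
22.6 [532.7  73.1  25.3] [0.002 0.799 0.602 0.   ] [ 0.12 -0.1  -0.06]
jaw yaw -15.985058023097494
red [[68.0, 1.0], [187.0, -29.0], [227.0, 128.0], [108.0, 159.0]]
cap rect reader xy z30 [[25.0, 79.0], [33.0, 39.0], [-16.0, 29.0], [-26.0, 72.0]]
tcp reader [[-87.8  -1.2]]
```

View pics/w13.png

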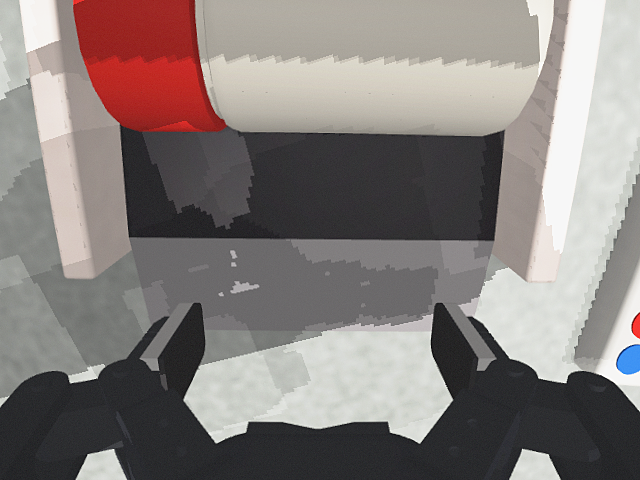

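>>> arm_command --series '[{"jaw": -1,"xyz": [-0.6,-2,3],"twist": 0},{"jaw": -1,"xyz": [-0.6,-2,9],"twist": 0},{"jaw": -1,"xyz": [-0.6,-2,15],"twist": 0},{"jaw": -1,"xyz": [-0.6,-2,20],"twist": 0},{"jaw": -1,"xyz": [-0.6,-2,23],"twist": 0},{"jaw": -1,"xyz": [-0.6,-2,23],"twist": 0}]'

```text
time_s: 23.4
tcp_pos: [527.4, 53.1, 257.9]
ee_rot: [0.003, 0.799, 0.602, 0.002]
contact_force: [0.5, -0.2, -0.1]
grip_width: -0.0
```

```bash
python3 look.py l14;python3 bot.py w14
```

```text
23.5 [526.6  53.  254.8] [0.002 0.799 0.602 0.   ] [0.45 0.61 0.84]
jaw yaw -15.989101911341173
red [[239.0, 46.0], [277.0, 42.0], [282.0, 95.0], [245.0, 99.0]]
cap rect reader xy z30 [[25.0, 66.0], [28.0, 33.0], [-16.0, 29.0], [-19.0, 63.0]]
tcp reader [[-108.8   -0.5]]
```

View pics/w14.png

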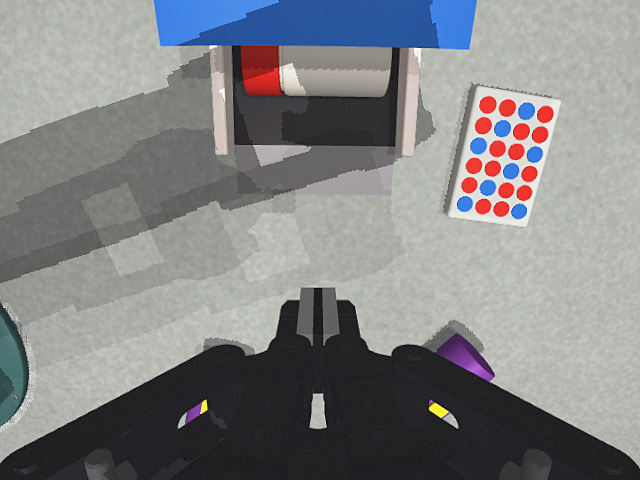

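View pics/l14_side.png

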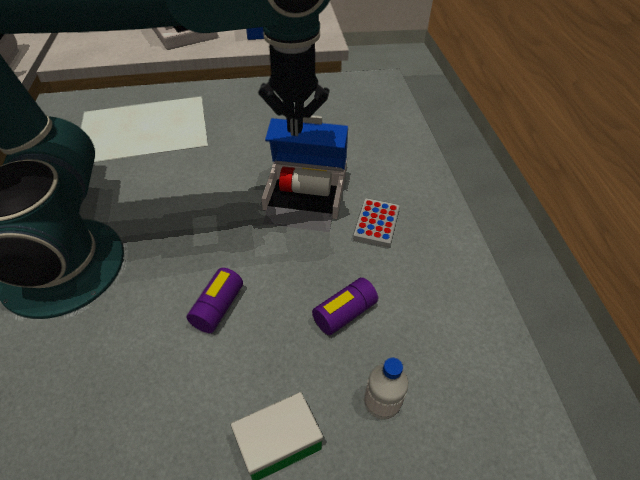

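```bash
python3 - <<'E'
from h import *
d=snap('top');s=snap('side')
O=np.array([555,158.]);th=np.radians(74);ex=np.array([np.cos(th),np.sin(th)]);ey=np.array([-ex[1],ex[0]])
T=lambda x,y:(x/3.3+85,y/3.3+170)
S=lambda x,y:(x/3.3+230,y/3.3+100)
def tri(a,b):
    A=[]
    p1,p2=cast(d,[a],0)[0],cast(s,[b],0)[0];o1,o2=np.array(d['pose'])[:3,3],np.array(s['pose'])[:3,3]
    u=p1-o1;v=p2-o2;t=np.linalg.lstsq(np.c_[u,-v],o2-o1,rcond=None)[0]
    q,r=o1+t[0]*u,o2+t[1]*v;m=(q+r)/2
    return ((m[:2]-O)@ex).round(1),((m[:2]-O)@ey).round(1),m[2].round(1),'gap',np.linalg.norm(q-r).round(1)
print('tab left',tri(T(66,272),S(218,50)),'tab right',tri(T(102,157),S(303,56)))
print('blue front-wall corners L',tri(T(165,432),S(120,133)),'R',tri(T(272,86),S(381,157)))
print('top edge L',tri(T(30,393),S(137,62)),'R',tri(T(143,44),S(390,86)))
for a in(1.4,1.5,1.57,1.65,1.75):
    f=lambda F,u:(round(55-(F*np.cos(a)-u*np.sin(a)),1),round(45+F*np.sin(a)+u*np.cos(a),1))
    print(a,'tab tip',f(136,39),'front top',f(115,39),'front low',f(115,-29),'top mid',f(80,39))
E
```

```text
tab left (np.float64(61.1), np.float64(27.2), np.float64(182.1), 'gap', np.float64(0.3)) tab right (np.float64(61.5), np.float64(-30.7), np.float64(183.0), 'gap', np.float64(2.4))
blue front-wall corners L (np.float64(4.7), np.float64(87.2), np.float64(146.4), 'gap', np.float64(2.8)) R (np.float64(5.3), np.float64(-91.2), np.float64(146.8), 'gap', np.float64(4.8))
top edge L (np.float64(70.8), np.float64(88.0), np.float64(159.6), 'gap', np.float64(1.2)) R (np.float64(70.4), np.float64(-91.3), np.float64(159.4), 'gap', np.float64(1.9))
1.4 tab tip (np.float64(70.3), np.float64(185.6)) front top (np.float64(73.9), np.float64(165.0)) front low (np.float64(6.9), np.float64(153.4)) top mid (np.float64(79.8), np.float64(130.5))
1.5 tab tip (np.float64(84.3), np.float64(183.4)) front top (np.float64(85.8), np.float64(162.5)) front low (np.float64(17.9), np.float64(157.7)) top mid (np.float64(88.2), np.float64(127.6))
1.57 tab tip (np.float64(93.9), np.float64(181.0)) front top (np.float64(93.9), np.float64(160.0)) front low (np.float64(25.9), np.float64(160.0)) top mid (np.float64(93.9), np.float64(125.0))
1.65 tab tip (np.float64(104.6), np.float64(177.5)) front top (np.float64(103.0), np.float64(156.6)) front low (np.float64(35.2), np.float64(161.9)) top mid (np.float64(100.2), np.float64(121.7))
1.75 tab tip (np.float64(117.6), np.float64(171.9)) front top (np.float64(113.9), np.float64(151.2)) front low (np.float64(47.0), np.float64(163.3)) top mid (np.float64(107.6), np.float64(116.8))
```

>>> arm_command --series '[{"jaw": -1,"xyz": [1.5,5.5,1],"twist": 0},{"jaw": -1,"xyz": [3,11,1.5],"twist": 0},{"jaw": -1,"xyz": [4.5,16.5,1.5],"twist": 0},{"jaw": -1,"xyz": [6.4,23,1.5],"twist": 0},{"jaw": -1,"xyz": [6.4,23,1.5],"twist": 0},{"jaw": -1,"xyz": [6.4,23,-4],"twist": 0},{"jaw": -1,"xyz": [6.4,23,-9],"twist": 0},{"jaw": -1,"xyz": [6.4,23,-9],"twist": 0}]'

```text
time_s: 24.65
tcp_pos: [588.7, 281.8, 159.7]
ee_rot: [0.001, 0.799, 0.602, -0.004]
contact_force: [0.1, 0.8, -0.4]
grip_width: -0.1
```

```bash
python3 look.py l15; cat > arc.py <<'E'
from h import *
import sys
t=env.sense()['tcp_pos'];O=np.array([555,158.]);th=np.radians(74);ex=np.array([np.cos(th),np.sin(th)]);ey=np.array([-ex[1],ex[0]])
r=np.array([(t[:2]-O)@ex,(t[:2]-O)@ey]);print('tcp reader',r.round(1),t[2].round(1))
for a in eval(sys.argv[1]):
    x=66-112*np.cos(a)+39*np.sin(a);z=45+112*np.sin(a)+39*np.cos(a)
    w=O+ex*x; print(round(a,2),'reader',round(x,1),round(z,1),'cm',((np.r_[w,z]-t)/10).round(2).tolist())
E
python3 arc.py "np.arange(1.5,-0.01,-0.06)"
```

```text
24.75 [590.7 282.8 165.6] [ 0.002  0.799  0.602 -0.   ] [ 0.61 -0.43  0.69]
jaw yaw -16.007463113404135
tcp reader [1.298e+02 1.000e-01] 165.6
1.5 reader 97.0 159.5 cm [-0.9, -3.15, -0.61]
1.44 reader 90.1 161.1 cm [-1.09, -3.82, -0.44]
1.38 reader 83.1 162.4 cm [-1.28, -4.49, -0.32]
1.32 reader 76.0 163.2 cm [-1.48, -5.17, -0.24]
1.26 reader 68.9 163.6 cm [-1.67, -5.85, -0.2]
1.2 reader 61.8 163.5 cm [-1.87, -6.54, -0.2]
1.14 reader 54.7 163.1 cm [-2.06, -7.22, -0.25]
1.08 reader 47.6 162.2 cm [-2.26, -7.9, -0.34]
1.02 reader 40.6 160.8 cm [-2.45, -8.57, -0.47]
0.96 reader 33.7 159.1 cm [-2.64, -9.24, -0.64]
0.9 reader 26.9 157.0 cm [-2.83, -9.89, -0.86]
0.84 reader 20.3 154.4 cm [-3.01, -10.53, -1.11]
0.78 reader 13.8 151.5 cm [-3.19, -11.15, -1.41]
0.72 reader 7.5 148.2 cm [-3.36, -11.75, -1.74]
0.66 reader 1.4 144.5 cm [-3.53, -12.34, -2.11]
0.6 reader -4.4 140.4 cm [-3.69, -12.9, -2.51]
0.54 reader -10.0 136.0 cm [-3.85, -13.44, -2.95]
0.48 reader -15.3 131.3 cm [-3.99, -13.95, -3.43]
0.42 reader -20.4 126.3 cm [-4.13, -14.43, -3.93]
0.36 reader -25.1 121.0 cm [-4.26, -14.89, -4.46]
0.3 reader -29.5 115.4 cm [-4.38, -15.31, -5.02]
0.24 reader -33.5 109.5 cm [-4.49, -15.7, -5.61]
0.18 reader -37.2 103.4 cm [-4.6, -16.05, -6.21]
0.12 reader -40.5 97.1 cm [-4.69, -16.37, -6.84]
0.06 reader -43.5 90.6 cm [-4.77, -16.65, -7.49]
-0.0 reader -46.0 84.0 cm [-4.84, -16.9, -8.16]
```

View pics/l15_side.png

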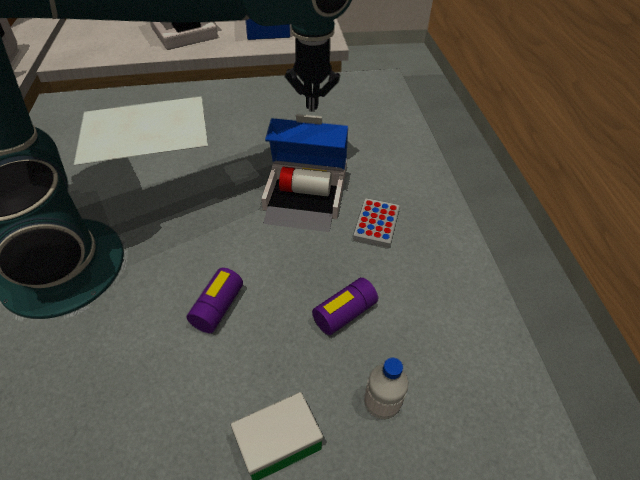

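View pics/l15.png

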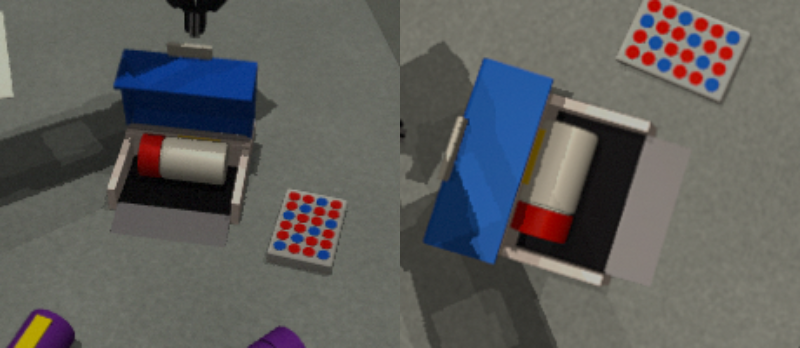

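>>> arm_command --series '[{"jaw": -1,"xyz": [-0.6,-2.1,-0.6],"twist": 0},{"jaw": -1,"xyz": [-1.1,-3.8,-0.6],"twist": 0},{"jaw": -1,"xyz": [-1.3,-4.5,-0.4],"twist": 0},{"jaw": -1,"xyz": [-1.5,-5.2,-0.3],"twist": 0},{"jaw": -1,"xyz": [-1.7,-5.9,-0.25],"twist": 0},{"jaw": -1,"xyz": [-1.9,-6.5,-0.25],"twist": 0},{"jaw": -1,"xyz": [-2.05,-7.2,-0.3],"twist": 0},{"jaw": -1,"xyz": [-2.25,-7.9,-0.4],"twist": 0},{"jaw": -1,"xyz": [-2.45,-8.6,-0.5],"twist": 0},{"jaw": -1,"xyz": [-2.65,-9.25,-0.65],"twist": 0},{"jaw": -1,"xyz": [-2.8,-9.9,-0.9],"twist": 0}]'

```text
time_s: 26.12
tcp_pos: [562.4, 183.3, 156.2]
ee_rot: [0.002, 0.799, 0.602, -0.0]
contact_force: [-1.3, 2.2, 2.1]
grip_width: -0.0
```

```bash
python3 look.py l16; python3 arc.py "np.arange(0.9,-0.01,-0.06)"
```

```text
26.225 [562.5 183.  156.1] [ 0.002  0.799  0.602 -0.   ] [0.76 0.35 0.28]
jaw yaw -16.033339415319944
tcp reader [26.1 -0.3] 156.1
0.9 reader 26.9 157.0 cm [-0.0, 0.09, 0.09]
0.84 reader 20.3 154.4 cm [-0.19, -0.55, -0.17]
0.78 reader 13.8 151.5 cm [-0.37, -1.17, -0.46]
0.72 reader 7.5 148.2 cm [-0.54, -1.78, -0.79]
0.66 reader 1.4 144.5 cm [-0.71, -2.36, -1.16]
0.6 reader -4.4 140.4 cm [-0.87, -2.92, -1.57]
0.54 reader -10.0 136.0 cm [-1.02, -3.46, -2.01]
0.48 reader -15.3 131.3 cm [-1.17, -3.97, -2.48]
0.42 reader -20.4 126.3 cm [-1.31, -4.46, -2.98]
0.36 reader -25.1 121.0 cm [-1.44, -4.91, -3.52]
0.3 reader -29.5 115.4 cm [-1.56, -5.33, -4.08]
0.24 reader -33.5 109.5 cm [-1.67, -5.72, -4.66]
0.18 reader -37.2 103.4 cm [-1.77, -6.08, -5.27]
0.12 reader -40.5 97.1 cm [-1.86, -6.4, -5.9]
0.06 reader -43.5 90.6 cm [-1.94, -6.68, -6.55]
0.0 reader -46.0 84.0 cm [-2.01, -6.92, -7.21]
```

View pics/l16.png

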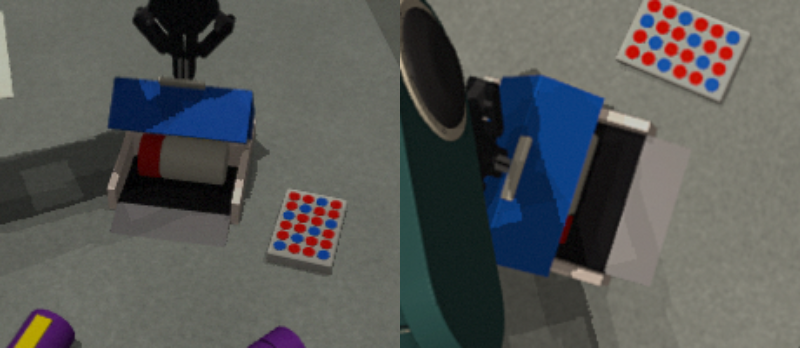

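Hood is following. It has come forward to about 0.9 rad and the bottle is still home. I'll continue along the arc, slowing near the end.

>>> arm_command --series '[{"jaw": -1,"xyz": [-0.2,-0.55,-0.15],"twist": 0},{"jaw": -1,"xyz": [-0.35,-1.15,-0.45],"twist": 0},{"jaw": -1,"xyz": [-0.55,-1.8,-0.8],"twist": 0},{"jaw": -1,"xyz": [-0.7,-2.35,-1.15],"twist": 0},{"jaw": -1,"xyz": [-0.85,-2.9,-1.55],"twist": 0},{"jaw": -1,"xyz": [-1.0,-3.45,-2.0],"twist": 0},{"jaw": -1,"xyz": [-1.15,-3.95,-2.5],"twist": 0},{"jaw": -1,"xyz": [-1.3,-4.45,-3.0],"twist": 0},{"jaw": -1,"xyz": [-1.45,-4.9,-3.5],"twist": 0},{"jaw": -1,"xyz": [-1.55,-5.3,-4.1],"twist": 0},{"jaw": -1,"xyz": [-1.65,-5.7,-4.6],"twist": 0},{"jaw": -1,"xyz": [-1.75,-5.9,-5.0],"twist": 0},{"jaw": -1,"xyz": [-1.8,-6.1,-5.3],"twist": 0},{"jaw": -1,"xyz": [-1.8,-6.25,-5.6],"twist": 0},{"jaw": -1,"xyz": [-1.85,-6.4,-5.9],"twist": 0},{"jaw": -1,"xyz": [-1.9,-6.5,-6.2],"twist": 0},{"jaw": -1,"xyz": [-1.9,-6.6,-6.4],"twist": 0}]'

```text
time_s: 28.35
tcp_pos: [543.4, 116.9, 91.9]
ee_rot: [0.002, 0.799, 0.602, -0.001]
contact_force: [-2.1, 0.9, 1.6]
grip_width: 0.1
```

```bash
python3 look.py l17; python3 arc.py "[.06,0]"
```

```text
28.45 [543.4 116.9  91.9] [ 0.002  0.799  0.602 -0.001] [-0.24  0.33  0.58]
jaw yaw -16.039363007657375
tcp reader [-42.7  -0.2] 91.9
0.06 reader -43.5 90.6 cm [-0.03, -0.07, -0.12]
0 reader -46.0 84.0 cm [-0.1, -0.31, -0.79]
```

View pics/l17.png

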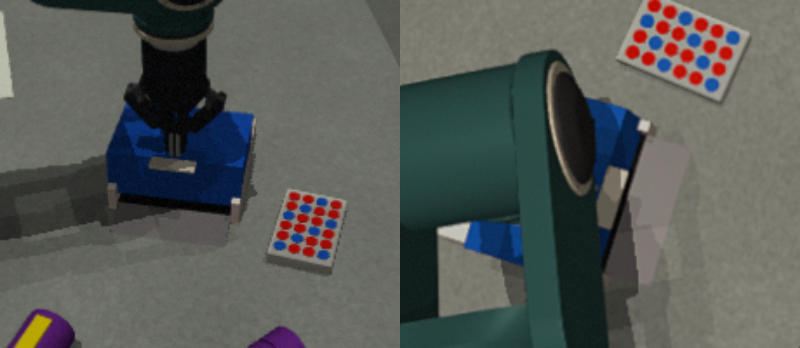

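>>> arm_command --series '[{"jaw": -1,"xyz": [-0.03,-0.1,-0.15],"twist": 0},{"jaw": -1,"xyz": [-0.05,-0.2,-0.3],"twist": 0},{"jaw": -1,"xyz": [-0.1,-0.25,-0.45],"twist": 0},{"jaw": -1,"xyz": [-0.1,-0.3,-0.6],"twist": 0},{"jaw": -1,"xyz": [-0.1,-0.3,-0.7],"twist": 0},{"jaw": -1,"xyz": [-0.1,-0.3,-0.8],"twist": 0},{"jaw": -1,"xyz": [-0.1,-0.3,-0.85],"twist": 0}]'

```text
time_s: 29.32
tcp_pos: [542.4, 113.8, 83.9]
ee_rot: [0.002, 0.799, 0.602, -0.001]
contact_force: [-5.6, -2.0, 11.9]
grip_width: 0.2
```

```bash
python3 look.py l18; python3 arc.py "[0]"
```

```text
29.425 [542.4 113.8  83.9] [ 0.002  0.799  0.602 -0.001] [-3.77 -3.62  8.51]
jaw yaw -16.043461059938043
tcp reader [-46.   -0.1] 83.9
0 reader -46.0 84.0 cm [-0.01, -0.0, 0.01]
```

View pics/l18.png

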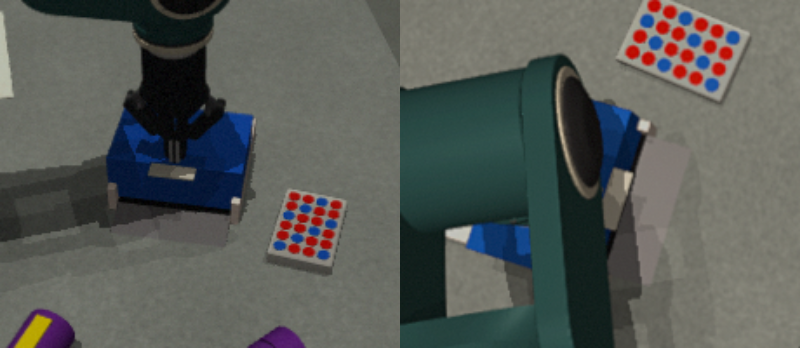

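>>> arm_command --series '[{"jaw": -1,"xyz": [0,0,-0.1],"twist": 0},{"jaw": -1,"xyz": [0,0,-0.15],"twist": 0},{"jaw": -1,"xyz": [0,0,-0.15],"twist": 0}]'

```text
time_s: 29.8
tcp_pos: [542.5, 113.8, 83.9]
ee_rot: [0.002, 0.799, 0.602, -0.001]
contact_force: [-8.6, -2.8, 17.7]
grip_width: 0.1
```

The hood sits hard on its stop: z stays at 83.9 while the force rises to 18 N. Next I retreat straight up and look.

>>> arm_command --series '[{"jaw": -1,"xyz": [0,0,0.5],"twist": 0},{"jaw": -1,"xyz": [0,0,4],"twist": 0},{"jaw": -1,"xyz": [0,0,10],"twist": 0},{"jaw": -1,"xyz": [-3,-4,15],"twist": 0},{"jaw": -1,"xyz": [-8,-8,18],"twist": 0},{"jaw": -1,"xyz": [-14,-12,18],"twist": 0},{"jaw": -1,"xyz": [-18,-16,18],"twist": 0},{"jaw": -1,"xyz": [-18,-20,18],"twist": 0},{"jaw": -1,"xyz": [-18,-20,18],"twist": 0}]'

```text
time_s: 30.92
tcp_pos: [361.4, -88.8, 264.2]
ee_rot: [0.003, 0.8, 0.599, -0.0]
contact_force: [1.2, 0.7, 0.1]
grip_width: 0.4
```

```bash
python3 look.py l19; python3 bot.py w19 >/dev/null 2>&1; python3 - <<'E'
from h import *
t=snap('top','top19.png');s=snap('side')
O=np.array([555,158.]);th=np.radians(74);ex=np.array([np.cos(th),np.sin(th)]);ey=np.array([-ex[1],ex[0]])
P=lambda x,y,z:[*(O+ex*x+ey*y),z]
pts=[P(-60,90,84),P(-60,-90,84),P(-81,30,84),P(-81,-30,84),P(-60,90,16),P(-60,-90,16)]
for n,c in(('s',s),('t',t)):
    im=c['image'].copy(); k=4
    q=proj(c,pts);lo=(q.min(0)-[40,35]).astype(int);hi=(q.max(0)+[40,35]).astype(int)
    im=cv2.resize(im[lo[1]:hi[1],lo[0]:hi[0]],None,fx=k,fy=k,interpolation=cv2.INTER_CUBIC)
    for u in q: cv2.circle(im,tuple(((u-lo+.5)*k).astype(int)),4,(0,255,0),1)
    cv2.imwrite(f'pics/fin_{n}.png',im); print(im.shape)
E
```

```text
31.025 [362.4 -86.4 263.9] [ 0.002  0.799  0.601 -0.   ] [ 0.04 -0.41 -0.8 ]
jaw yaw -16.13709462448872
(404, 636, 3)
(680, 472, 3)
```

View pics/fin_s.png

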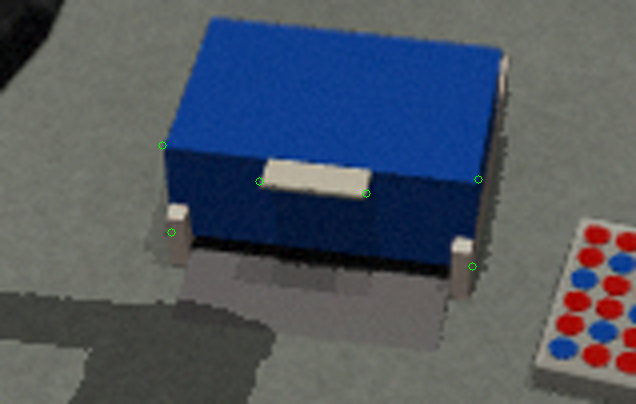

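View pics/fin_t.png

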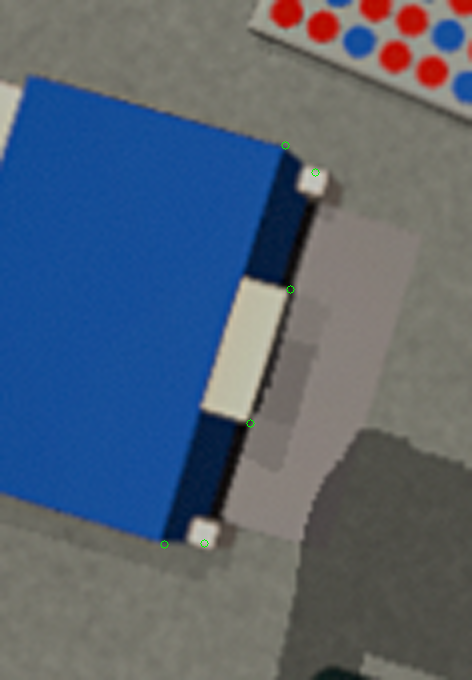

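View pics/l19_side.png

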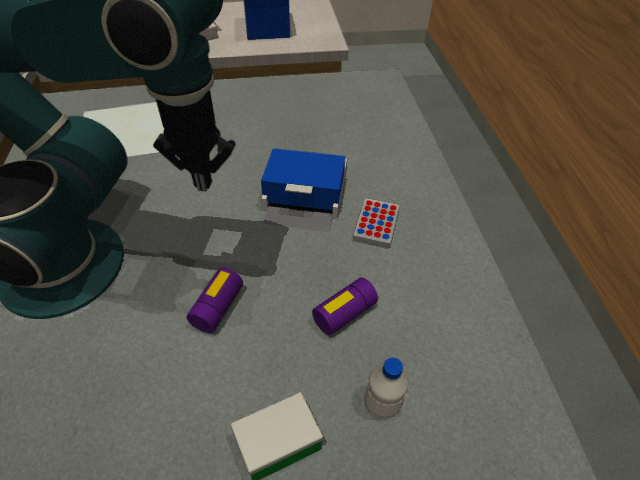

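The hood's corners match the predicted fully shut positions to about 1 px. The plate, box, wash bottle and purple cylinders look unmoved.

```bash
python3 -c "
from cell import env
print(env.hand_in())"
```

```text
the job is handed in; nothing more can be done
None
```

I rolled the white bottle up the ramp and into the bay against the back stop without picking it up. I then lowered the blue hood along its arc until it was fully shut, and handed the job in at about 31 s of the 64 s allowed.

**Corrections on the way:**
- **Yaw and sideways position:** the bottle lay about 13° off the reader's axis and rolled ahead of the fingers. I turned it square with the open jaws on either side and nudged it sideways by about 10 mm.
- **Jam at the ramp foot:** my first push stuck there with about 20 N sideways and 18 N upward on the tool. I backed off and pushed with the fingers rising as the bottle rolled, and after that it went up with almost no force.

**Last checks:**
- **Bottle:** just before the hood went down, its near edge was about 2.5 mm from the ideal home position, which is within camera error. It was centred between the side walls. I could not see it after the hood closed.
- **Hood:** it stopped at 83.9 mm, against 84 mm for fully shut. Pressing further raised the force to 18 N with no movement. After I retreated, its edges matched the predicted shut outline to about 1 px.
- **Other objects:** they look unmoved in the camera views, though I judged this by eye and did not measure it.
- **Estimates that disagreed:** my measurements of the reader's yaw spread from about 73° to 75°. I used 74°, and no check failed because of it.

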